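Sample jars onto their drip dishes

TASK

Before the run is loaded, stand each of the four round sample jars upright in the middle of the white drip dish of its own size: the largest jar in the largest dish, the second largest in the second largest, and so on down to the smallest. Set the glass down gently, flat on the dish floor and inside the rim, without dropping or tipping a jar, and leave the two square bottles where they stand.

Things in the scene. Friction and masses are not known exactly. Their poses are not given: they have to be found in the camera images.
- jar_largest_center (a point): centre (half-way up, on the axis) of the largest of the four round jars: upright capped cylinder of amber glass with a blue screw cap, 60 mm in diameter and 80 mm tall over all; the cap is the top 18 mm and 2 mm narrower. z axis up along the jar. Stands on the worktop (z = 0) at the start; weighs about 250 g (varying by up to 30 %).
- jar_large_center (a point): centre (half-way up, on the axis) of the second largest of the four round jars: upright capped cylinder of amber glass with a blue screw cap, 49 mm in diameter and 72 mm tall over all; the cap is the top 18 mm and 2 mm narrower. z axis up along the jar. Stands on the worktop (z = 0) at the start; weighs about 160 g (varying by up to 30 %).
- jar_small_center (a point): centre (half-way up, on the axis) of the second smallest of the four round jars: upright capped cylinder of amber glass with a blue screw cap, 38 mm in diameter and 64 mm tall over all; the cap is the top 18 mm and 2 mm narrower. z axis up along the jar. Stands on the worktop (z = 0) at the start; weighs about 100 g (varying by up to 30 %).
- jar_smallest_center (a point): centre (half-way up, on the axis) of the smallest of the four round jars: upright capped cylinder of amber glass with a blue screw cap, 27 mm in diameter and 56 mm tall over all; the cap is the top 18 mm and 2 mm narrower. z axis up along the jar. Stands on the worktop (z = 0) at the start; weighs about 50 g (varying by up to 30 %).
- dish_largest: the largest of the four round white drip dishes, fixed to the worktop: inside diameter 80 mm, outside 86 mm, rim 7 mm high over the worktop, wall 3 mm, inner floor 3 mm over the worktop. It belongs to the 60 mm jar (20 mm wider inside than the jar). Origin: centre of its underside, on the worktop.
- dish_large: the second largest of the four round white drip dishes, fixed to the worktop: inside diameter 69 mm, outside 75 mm, rim 7 mm high over the worktop, wall 3 mm, inner floor 3 mm over the worktop. It belongs to the 49 mm jar (20 mm wider inside than the jar). Origin: centre of its underside, on the worktop.
- dish_small: the second smallest of the four round white drip dishes, fixed to the worktop: inside diameter 58 mm, outside 64 mm, rim 7 mm high over the worktop, wall 3 mm, inner floor 3 mm over the worktop. It belongs to the 38 mm jar (20 mm wider inside than the jar). Origin: centre of its underside, on the worktop.
- dish_smallest: the smallest of the four round white drip dishes, fixed to the worktop: inside diameter 47 mm, outside 53 mm, rim 7 mm high over the worktop, wall 3 mm, inner floor 3 mm over the worktop. It belongs to the 27 mm jar (20 mm wider inside than the jar). Origin: centre of its underside, on the worktop.
- square_wide_center (a point): centre (half-way up) of the larger square bottle, amber glass with a blue cap: 48 x 48 mm in plan, 78 mm tall. Stands loose on the worktop; not to be moved.
- square_slim_center (a point): centre (half-way up) of the smaller square bottle, amber glass with a blue cap: 36 x 36 mm in plan, 66 mm tall. Stands loose on the worktop; not to be moved.
There are look-alikes about, which are no part of the job. What is shaped like the part that bears jar_largest_center but red, turquoise or yellow is not meant.

How it is judged:
By the outcome, as a careful person would: the job done as asked, in the order asked, and still so for the second after the job is handed in, with the robot touching nothing.
It also fails if it takes over 104 s, if anything falls off the work surface, if the arm or the gripper's body presses on something with over 40 N, if the wrist force passes 120 N, or if a joint passes its speed limit or range.

ROBOT

A 6-joint arm with a two-finger parallel gripper is mounted at the origin on the work surface. World frame = base frame: x ahead of the robot, y to its left, z up, the work surface at z = 0. Lengths are in m, angles in rad, forces in N, time in s.
With the tool pointing down it reaches from about 0.3 to 0.85 m from the base axis. Payload 4.2 kg.
Tool frame: the origin (TCP) lies between the finger pads; the fingertips stand 25 mm ahead of it and the grasp point (between the pads) lies 6 mm ahead of it; x points along the fingers, y is the direction in which the jaws open and shut, and the axes are right-handed (so a half turn about x gives the same grasp; the last joint's range is limited). The gripper opens to 91 mm and grips with 3 to 60 N. Pads are 32 mm wide; open, the fingers measure 118 mm over their backs; the gripper's body (76 mm by 178 mm) begins 60 mm behind the grasp point.
Start: joints at [-1.234, 0.32, 1.565, -0, 1.257, -0.02], TCP at [0.201, -0.539, 0.219] pointing down, gripper open.
Joint ranges: [-3.11, 3.11], [-0.84, 2.01], [0.21, 2.61], [-1.34, 4.49], [0.05, 2.63], [-2.56, 2.56]. Speed limits (rad/s): [2.57, 2.57, 3.14, 3.14, 3.14, 3.14].

INTERFACE

Orientations are given as a 3x3 rotation matrix whose columns are the frame's x, y, z axes.
In Python, from cell import * gives the robot as it stands. The module is installed in compiled form; this text tells all that it offers.
- The arm moves only by the shell command python3 -m handwheel 'ROWS' [FORCE]. ROWS is JSON, a list of rows, each a list of 3 entries, a list of its own where there are three numbers: the turn, a rotation vector about the tool's x, y, z in degrees, then the shift along the tool's x, y, z in m, then the closure, from 0 (fully open) to 1 (shut). In form: [[[wx, wy, wz], [x, y, z], fingers], ...]. A call has 1 to 12 rows; each row is the pose to reach, as a shift and turn from the pose measured when the call began, along the tool's axes at that moment; what a row does not reach only later rows make up. A row lasts 1/12 s, in which the tool goes at most 41.7 mm and 7.16 degrees, less where a joint would pass 70% of its speed; a pose out of reach is approached as far as the arm can. A call with a gripper value outside its range is refused whole. The fingers move at their own pace and stop on an object; FORCE is the grip in N (left out, the last holds). Time passes only in rows, so rows that repeat a pose let the fingers close. It gives the time, the measured TCP pose, the force and the opening at its end, in the units of the state.
- sense(): the state, without advancing time (a new reading comes with each control period).
- capture(name): name is "side" or "top" or "wrist"; returns a dict with "img" (384x512x3 uint8, blue, green, red), "fx", "fy", "cx", "cy" (pixels), "R" (3x3) and "t" (3): a world point X has camera coordinates R X + t. Camera axes: x right, y down, z forward; pixel columns grow to the right and rows downward; lengths in m; the calibration is good to about 2 mm. A picture is of the moment at which its call begins. There is no depth.
- job_done(): hands the job in, once; it reports no verdict.
The state is a dict: "clock": time; "qpos": joint angles; "joint_velocities": joint speeds; "effort": joint torques, N m; "eef_pos": TCP position; "ee_rot": TCP orientation; "contact_force": force on the tool from outside, world axes, zero at the start; "torque": the same for the moment, N m; "finger_gap": finger opening in m.
Only numpy, scipy, OpenCV 4.12 (cv2) and the standard library are available. Lean on these libraries where they do the work, as an engineer would, in place of code of your own. Each camera call takes 0.05 s, during which the arm holds its last target. There are 200 camera calls.

## Working session

There is one attempt and no reset: what is moved stays moved. The work goes in short steps, Python scripts to look and compute and a shell command to move; the robot and the scene stay as the last step left them, time stands still between calls to the robot, and variables do not carry over. Pictures are saved under pics/ and viewed, about 12 in all and at most 16, crops included, and the job is handed in when it is done.

```bash
mkdir -p pics; python3 - <<'E'
from cell import *
import cv2,numpy as np
s=sense()
for k in s: print(k,np.round(s[k],4).tolist())
for n in ["top","side"]:
    c=capture(n); cv2.imwrite(f"pics/{n}0.png",c["img"]); np.savez(f"{n}0.npz",**c)
    print(n,c["fx"],c["cx"],c["cy"],np.round(-c["R"].T@c["t"],3),np.round(c["R"],3).tolist())
E
```

```text
clock 0.0
qpos [-1.234, 0.3203, 1.5657, -0.0, 1.2574, -0.02]
joint_velocities [0.0004, 0.0006, -0.0014, -0.0007, -0.0003, -0.0012]
effort [0.002, -41.2466, -23.1972, 0.0729, 0.0457, -0.0001]
eef_pos [0.2007, -0.5383, 0.2178]
ee_rot [[-0.0006, 0.3493, -0.937], [0.0016, -0.937, -0.3493], [-1.0, -0.0017, -0.0]]
contact_force [-0.8495, 0.0055, 0.2004]
torque [0.0024, -0.0007, -0.05]
finger_gap 0.0913
top 355.39490461473474 261.9158854246444 196.2468472450675 [0.4   0.003 1.13 ] [[0.009, -1.0, -0.008], [-0.982, -0.007, -0.191], [0.191, 0.009, -0.982]]
side 473.35581692038977 257.01798356159816 192.6519577750851 [0.218 0.994 1.102] [[-0.924, -0.382, 0.001], [-0.263, 0.634, -0.728], [0.277, -0.673, -0.686]]
```

View pics/top0.png

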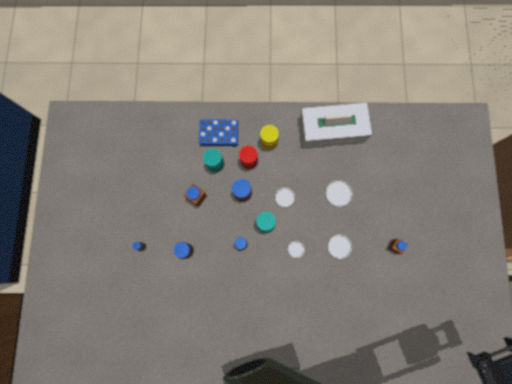

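View pics/side0.png

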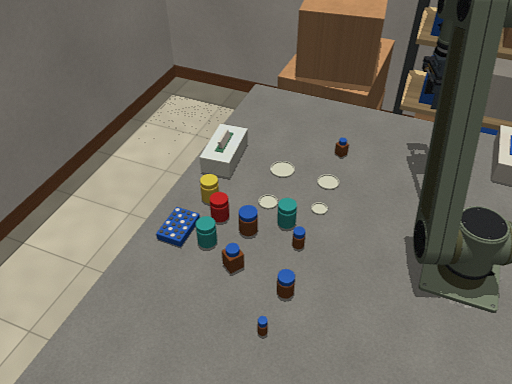

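```bash
cat >meas.py <<'E'
import cv2,numpy as np
from scipy.optimize import least_squares
def proj(c,P):
    q=P@c["R"].T+c["t"]; return np.c_[c["fx"]*q[:,0]/q[:,2]+c["cx"],c["fy"]*q[:,1]/q[:,2]+c["cy"]]
def ground(c,u,v,z):
    d=c["R"].T@np.array([(u-c["cx"])/c["fx"],(v-c["cy"])/c["fy"],1]); o=-c["R"].T@c["t"]
    return (o+d*(z-o[2])/d[2])[:2]
A=np.linspace(0,2*np.pi,60,endpoint=False)
def centroid(c,xy,r,z0,z1,z2=None):
    P=np.vstack([np.c_[xy[0]+r*np.cos(A),xy[1]+r*np.sin(A),0*A+z] for z in (z0,z1)])
    m=cv2.moments(cv2.convexHull(proj(c,P).astype(np.float32)));return np.array([m["m10"],m["m01"]])/m["m00"], m["m00"]
def fit(c,uv,r,z0,z1):
    f=lambda p:centroid(c,p,r,z0,z1)[0]-uv
    return least_squares(f,ground(c,*uv,z1),diff_step=1e-4).x
def blobs(mask,amin=15):
    n,l,s,ce=cv2.connectedComponentsWithStats(mask.astype(np.uint8)); return [(ce[i],s[i,4]) for i in range(1,n) if s[i,4]>=amin]
def masks(img):
    h=cv2.cvtColor(img,cv2.COLOR_BGR2HSV); H,S,V=[h[...,i].astype(int) for i in range(3)]
    return (abs(H-112)<10)&(S>140)&(V>70), (S<45)&(V>175)
E
python3 - <<'E'
from meas import *
for n in ["top","side"]:
    c=dict(np.load(n+"0.npz")); b,w=masks(c["img"])
    for nm,m,z in(("blue",b,.06),("white",w,.007)):
        for ce,a in blobs(m):
            print(n,nm,np.round(ce,1),a,np.round(ground(c,*ce,z),3))
    for r in (43,37.5,32,26.5): print("pred dish area",centroid(c,(.45,-.15),r/1e3,0,.007)[1])
E
```

```text
top blue [217.9 133.1] 501 [0.811 0.155]
top blue [241.  188.3] 252 [0.632 0.078]
top blue [192.7 192.7] 110 [0.617 0.226]
top blue [240.1 243.1] 97 [0.464 0.077]
top blue [136.6 245.5] 44 [0.455 0.387]
top blue [181.4 249.7] 181 [0.443 0.252]
top blue [401.3 245.3] 52 [ 0.461 -0.403]
top white [43.5 34.5] 1962 [1.197 0.794]
top white [172.6  34.6] 1940 [1.198 0.335]
top white [237.5  34.5] 2045 [1.199 0.105]
top white [303.   34.6] 2065 [ 1.199 -0.126]
top white [368.6  34. ] 2145 [ 1.202 -0.357]
top white [434.1  35.3] 2179 [ 1.198 -0.586]
top white [ 4.8 25.6] 217 [1.232 0.937]
top white [108.8  34.4] 1897 [1.198 0.562]
top white [471.7  15.1] 51 [ 1.279 -0.726]
top white [498.5  16.7] 22 [ 1.272 -0.82 ]
top white [501.4  24.1] 43 [ 1.243 -0.827]
top white [489.8  46.7] 593 [ 1.154 -0.776]
top white [473.7  28.7] 15 [ 1.224 -0.727]
top white [477.3  39.8] 27 [ 1.181 -0.735]
top white [264.9  60.7] 15 [1.097 0.008]
top white [41.3 89.4] 504 [0.986 0.775]
top white [126.3  73.5] 101 [1.047 0.487]
top white [171.8  83.5] 1198 [1.01  0.327]
top white [215.8  76.4] 284 [1.037 0.176]
to
[... 1750 characters left out ...]
hite [134.3 167.1] 4813 [ 1.117 -0.034]
side white [504.9 145.5] 418 [-0.104 -0.678]
side white [282. 169.] 239 [ 0.626 -0.227]
side white [154.8 195.2] 633 [0.972 0.063]
side white [327.7 181.7] 194 [ 0.456 -0.224]
side white [ 76.8 229.3] 3742 [1.116 0.289]
side white [267.8 201.5] 156 [ 0.612 -0.054]
side white [319.2 208.2] 111 [ 0.446 -0.089]
side white [115.8 242.5] 978 [0.972 0.288]
side white [ 32.  283.9] 4268 [1.1   0.506]
side white [ 65.7 302.9] 1358 [0.972 0.52 ]
side white [  8.8 338.4] 618 [1.037 0.661]
side white [ 20.2 358.4] 1054 [0.971 0.692]
pred dish area 396.538799344562
pred dish area 305.9439117962029
pred dish area 227.05833416315727
pred dish area 159.87389233498834
```

```bash
python3 - <<'E'
from meas import *
T=dict(np.load("top0.npz"));S=dict(np.load("side0.npz"))
mt,ms=[masks(c["img"]) for c in(T,S)]
def near(c,m,xy,z):
    return min(blobs(m,10),key=lambda b:np.linalg.norm(ground(c,*b[0],z)-xy))
for nm,xy,r,h in(("Lgst",(.632,.078),29,80),("Lrg",(.443,.252),23.5,72),("sml",(.464,.077),18,64),("smst",(.455,.387),12.5,56),("sqW",(.617,.226),20,78),("sqS",(.46,-.403),14,66)):
    o=[]
    for c,m in((T,mt[0]),(S,ms[0])):
        ce,a=near(c,m,xy,h/1e3); p=fit(c,ce,r/1e3,h/1e3-.018,h/1e3); o+=[np.round(p*1e3,1),a,round(centroid(c,p,r/1e3,h/1e3-.018,h/1e3)[1])]
    print(nm,*o)
for nm,xy,r in(("DLgst",(.629,-.232),43),("DLrg",(.459,-.229),37.5),("Dsml",(.615,-.059),32),("Dsmst",(.45,-.093),26.5)):
    o=[]
    for c,m in((T,mt[1]),(S,ms[1])):
        ce,a=near(c,m,xy,.007); p=fit(c,ce,r/1e3,.006,.007); o+=[np.round(p*1e3,1),a,round(centroid(c,p,r/1e3,.006,.007)[1])]
    print(nm,*o)
# lookalikes
h=cv2.cvtColor(T["img"],cv2.COLOR_BGR2HSV)
for nm,lo,hi in(("teal",(75,120,60),(97,255,255)),("yel",(22,150,80),(35,255,255)),("red",(0,180,80),(5,255,255))):
    for ce,a in blobs(cv2.inRange(h,lo,hi)>0,60): print(nm,a,np.round(fit(T,ce,.03,.04,.08)*1e3))
big=[cv2.resize(c["img"][y:y+150,x:x+190],None,fx=4,fy=4,interpolation=cv2.INTER_CUBIC) for c,x,y in((T,180,120),)]
cv2.imwrite("pics/crop1.png",big[0])
E
```

```text
Lgst [629.2  77.1] 252 302 [628.   75.1] 229 284
Lrg [442.9 251.2] 181 220 [440.7 249.8] 214 266
sml [464.4  77.6] 97 120 [462.6  75.4] 100 136
smst [455.2 391.9] 44 72 [452.8 389.9] 73 106
sqW [615.  224.4] 110 154 [612.7 222.1] 136 180
sqS [ 461.6 -404. ] 52 92 [ 459.2 -409.5] 30 59
DLgst [ 629.5 -232. ] 467 551 [ 626.4 -228.4] 239 302
DLrg [ 459.7 -228.8] 387 457 [ 456.8 -225.5] 194 251
Dsml [615.6 -58.8] 253 306 [612.1 -54.6] 156 210
Dsmst [449.9 -92.6] 180 228 [446.  -89.8] 111 151
teal 325 [723. 167.]
teal 295 [529.   2.]
yel 342 [799.  -7.]
red 259 [736.  58.]
```

View pics/crop1.png

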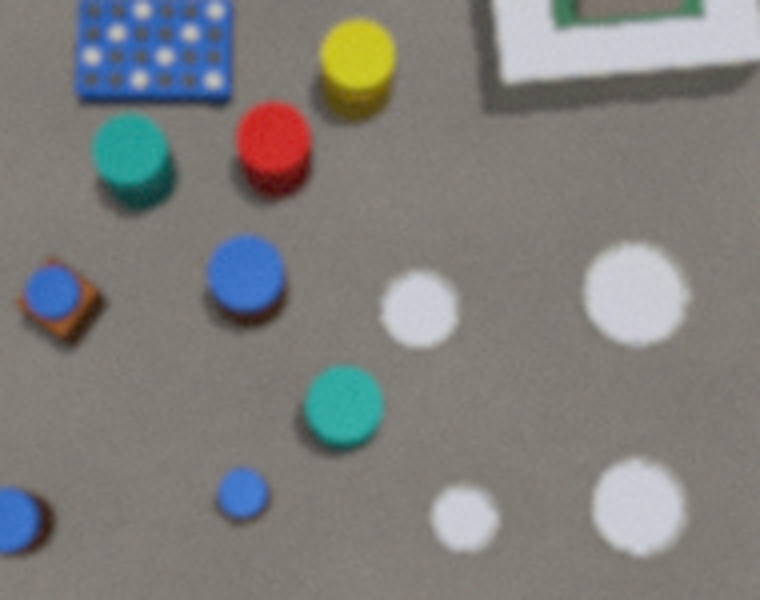

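```bash
cat >go.py <<'E'
import sys,numpy as np
from cell import *
from scipy.spatial.transform import Rotation as Ro
s=sense();R=np.array(s["ee_rot"]);p=np.array(s["eef_pos"])
Rd=np.array([[0,1,0],[0,0,-1],[-1,0,0]],float)
g=np.array([float(a) for a in sys.argv[1:4]])/1e3
t=g+[0,0,.006]
print("turn",np.round(Ro.from_matrix(R.T@Rd).as_rotvec(degrees=True),2).tolist(),"shift",np.round(R.T@(t-p),4).tolist(),"dist",round(np.linalg.norm(t-p),3),"grasp now",np.round((p+R[:,0]*.006)*1e3,1),"gap",round(s["finger_gap"]*1e3,1),"F",np.round(s["contact_force"],1),"t",round(s["clock"],2),"q6",round(s["qpos"][5],2))
E
python3 go.py 628.6 76.1 180
```

```text
turn [-69.56, -0.06, 0.08] shift [0.0326, -0.4263, -0.6156] dist 0.749 grasp now [ 200.7 -538.4  211.9] gap 91.2 F [0.7 0.2 0.1] t 0.1 q6 -0.02
```

```bash
python3 -m handwheel '[[[-69.5,0,0],[0.033,-0.426,-0.616],0],[[-69.5,0,0],[0.033,-0.426,-0.616],0],[[-69.5,0,0],[0.033,-0.426,-0.616],0],[[-69.5,0,0],[0.033,-0.426,-0.616],0],[[-69.5,0,0],[0.033,-0.426,-0.616],0],[[-69.5,0,0],[0.033,-0.426,-0.616],0],[[-69.5,0,0],[0.033,-0.426,-0.616],0],[[-69.5,0,0],[0.033,-0.426,-0.616],0],[[-69.5,0,0],[0.033,-0.426,-0.616],0],[[-69.5,0,0],[0.033,-0.426,-0.616],0],[[-69.5,0,0],[0.033,-0.426,-0.616],0],[[-69.5,0,0],[0.033,-0.426,-0.616],0]]' 20; python3 go.py 628.6 76.1 180
```

```text
clock: 1.1
eef_pos: [0.4869, -0.1269, 0.1963]
ee_rot: [[-0.001, 1.0, -0.001], [0.001, -0.001, -1.0], [-1.0, -0.001, -0.001]]
contact_force: [0.5, -1.5, 0.7]
finger_gap: 0.0912
turn [-0.04, -0.08, 0.05] shift [0.0105, 0.1416, -0.2031] dist 0.248 grasp now [ 486.9 -126.9  190.3] gap 91.2 F [ 0.5 -1.5  0.7] t 1.1 q6 -0.28
```

```bash
python3 -m handwheel '[[[0,0,0],[0.01,0.142,-0.203],0],[[0,0,0],[0.01,0.142,-0.203],0],[[0,0,0],[0.01,0.142,-0.203],0],[[0,0,0],[0.01,0.142,-0.203],0],[[0,0,0],[0.01,0.142,-0.203],0],[[0,0,0],[0.01,0.142,-0.203],0],[[0,0,0],[0.01,0.142,-0.203],0],[[0,0,0],[0.01,0.142,-0.203],0]]'; python3 go.py 628.6 76.1 44; python3 - <<'E'
from cell import *
from meas import *
c=capture("wrist"); cv2.imwrite("pics/w1.png",c["img"])
print(c["fx"],np.round(-c["R"].T@c["t"],3),np.round(c["R"],2).tolist())
for ce,a in blobs(masks(c["img"])[0],150): print(np.round(ce),a,np.round(fit(c,ce,.029,.062,.08)*1e3,1))
E
```

```text
clock: 1.77
eef_pos: [0.6292, 0.0777, 0.1851]
ee_rot: [[-0.003, 1.0, 0.003], [0.001, 0.003, -1.0], [-1.0, -0.003, -0.001]]
contact_force: [-0.8, -0.4, -0.9]
finger_gap: 0.0913
turn [0.15, -0.06, 0.18] shift [0.1351, -0.0002, 0.0018] dist 0.135 grasp now [629.2  77.8 179.1] gap 91.3 F [-0.8 -0.4 -0.9] t 1.77 q6 0.1
314.33990131080697 [0.63  0.159 0.35 ] [[1.0, 0.0, -0.0], [0.0, -0.96, 0.28], [-0.0, -0.28, -0.96]]
[30.  3.] 209 [454.6 227.4]
[234.  14.] 1322 [614.2 218.8]
[450.  88.] 8445 [794.5 164.9]
[253. 186.] 2915 [629.5  78.8]
[ 79. 172.] 413 [472.   90.9]
[ 85. 193.] 338 [474.5  71.2]
```

View pics/w1.png

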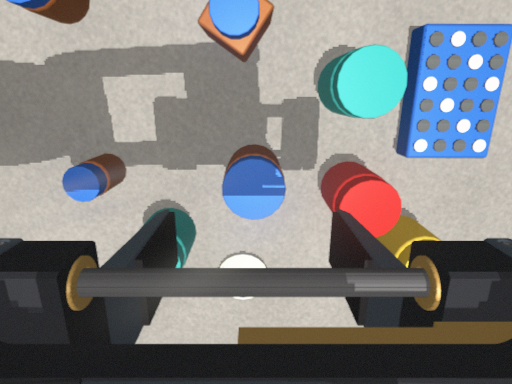

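```bash
python3 -m handwheel '[[[0,0,0],[0.03,0,0.0007],0],[[0,0,0],[0.06,0,0.0007],0],[[0,0,0],[0.09,0,0.0007],0],[[0,0,0],[0.115,0,0.0007],0],[[0,0,0],[0.13,0,0.0007],0],[[0,0,0],[0.135,0,0.0007],0],[[0,0,0],[0.135,0,0.0007],0],[[0,0,0],[0.135,0,0.0007],0]]'; python3 -m handwheel '[[[0,0,0],[0,0,0],1],[[0,0,0],[0,0,0],1],[[0,0,0],[0,0,0],1],[[0,0,0],[0,0,0],1],[[0,0,0],[0,0,0],1],[[0,0,0],[0,0,0],1]]' 20; python3 go.py 629 77 150
```

```text
clock: 2.48
eef_pos: [0.6283, 0.0748, 0.0515]
ee_rot: [[-0.002, 1.0, -0.0], [0.001, -0.0, -1.0], [-1.0, -0.002, -0.001]]
contact_force: [-0.1, 0.5, 0.1]
finger_gap: 0.0913
clock: 2.98
eef_pos: [0.6286, 0.0749, 0.052]
ee_rot: [[-0.001, 1.0, -0.0], [0.001, -0.0, -1.0], [-1.0, -0.001, -0.001]]
contact_force: [-0.5, -0.8, 2.4]
finger_gap: 0.0591
turn [-0.01, -0.04, 0.06] shift [-0.104, 0.0003, -0.0022] dist 0.104 grasp now [628.6  74.9  46. ] gap 59.1 F [-0.5 -0.8  2.4] t 2.98 q6 0.1
```

```bash
python3 -m handwheel '[[[0,0,0],[-0.02,0,0],1],[[0,0,0],[-0.05,0,0],1],[[0,0,0],[-0.08,0,0],1],[[0,0,0],[-0.09,0,0.02],1],[[0,0,0],[-0.09,0,0.05],1],[[0,0,0],[-0.09,0,0.085],1],[[0,0,0],[-0.09,0,0.12],1],[[0,0,0],[-0.09,0,0.155],1],[[0,0,0],[-0.09,0,0.19],1],[[0,0,0],[-0.09,0,0.225],1],[[0,0,0],[-0.09,0,0.255],1],[[0,0,0],[-0.09,0,0.275],1]]'; python3 go.py 628 -231.5 136;
```

```text
clock: 3.98
eef_pos: [0.628, -0.2032, 0.1411]
ee_rot: [[-0.002, 1.0, -0.002], [-0.0, -0.002, -1.0], [-1.0, -0.002, 0.0]]
contact_force: [0.1, -0.2, -2.0]
finger_gap: 0.0589
turn [-0.1, 0.0, 0.13] shift [-0.0009, 0.0001, 0.0283] dist 0.028 grasp now [ 628.  -203.2  135.1] gap 58.9 F [ 0.1 -0.2 -2. ] t 3.98 q6 -0.33
```

```bash
python3 -m handwheel '[[[0,0,0],[0,0,0.015],1],[[0,0,0],[0,0,0.025],1],[[0,0,0],[0,0,0.028],1],[[0,0,0],[0.02,0,0.028],1],[[0,0,0],[0.045,0,0.028],1],[[0,0,0],[0.065,0,0.028],1],[[0,0,0],[0.075,0,0.028],1],[[0,0,0],[0.075,0,0.028],1]]'; python3 go.py 628 -231.5 49; python3 - <<'E'
from cell import *
from meas import *
c=capture("wrist"); cv2.imwrite("pics/w2.png",c["img"])
c=capture("side"); cv2.imwrite("pics/s2.png",cv2.resize(c["img"][90:240,190:390],None,fx=4,fy=4,interpolation=cv2.INTER_CUBIC))
E
```

```text
clock: 4.65
eef_pos: [0.6261, -0.2294, 0.0632]
ee_rot: [[-0.008, 1.0, -0.001], [0.003, -0.001, -1.0], [-1.0, -0.008, -0.003]]
contact_force: [-0.1, -0.8, -2.0]
finger_gap: 0.0592
turn [-0.05, -0.15, 0.46] shift [0.0081, 0.002, 0.0021] dist 0.009 grasp now [ 626.  -229.4   57.2] gap 59.2 F [-0.1 -0.8 -2. ] t 4.65 q6 -0.37
```

View pics/w2.png

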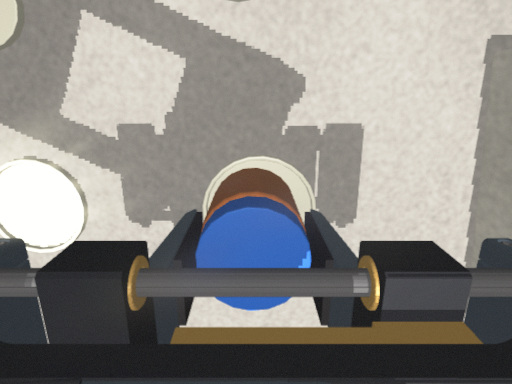

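View pics/s2.png

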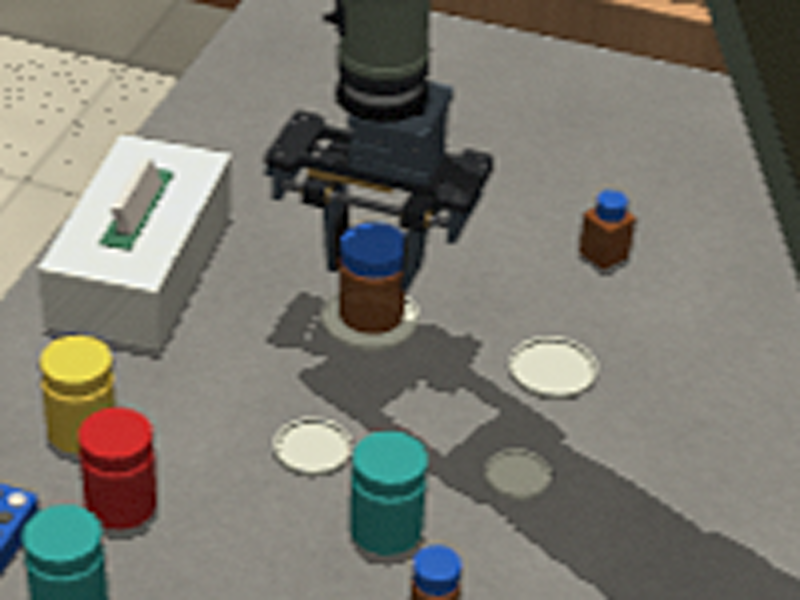

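```bash
python3 - <<'E'
from cell import *
from meas import *
c=capture("wrist")
g=lambda u,v,z:np.round(ground(c,u,v,z)*1e3,1)
print("rim far",g(259,157,.007),"L",g(203,205,.007),"R",g(315,205,.007))
print("jar base far",g(254,168,.0115))
im=cv2.resize(c["img"][140:330,180:340],None,fx=5,fy=5,interpolation=cv2.INTER_CUBIC)
def circ(x,y,r,z,col):
    P=proj(c,np.c_[x+r*np.cos(A),y+r*np.sin(A),0*A+z]); cv2.polylines(im,[np.int32((P-[180,140])*5)],1,col,1)
circ(.628,-.230,.043,.007,(0,255,0)); circ(.628,-.230,.040,.007,(0,255,0)); circ(.627,-.228,.03,.0115,(0,0,255)); circ(.627,-.228,.029,.0915,(0,255,255))
cv2.imwrite("pics/w3.png",im[:600])
E
```

```text
rim far [ 633.5 -192. ] L [ 591.2 -228.8] R [ 676.  -228.9]
jar base far [ 629.9 -199.1]
```

View pics/w3.png

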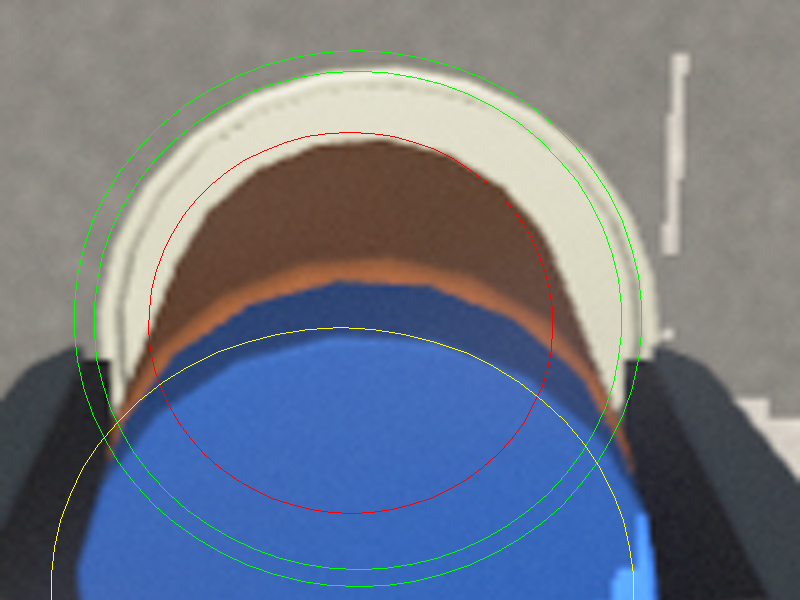

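```bash
python3 -m handwheel '[[[0,0,0.4],[0,0.001,0.003],1],[[0,0,0.4],[0.002,0.001,0.003],1],[[0,0,0.4],[0.004,0.001,0.003],1],[[0,0,0.4],[0.006,0.001,0.003],1],[[0,0,0.4],[0.006,0.001,0.003],1],[[0,0,0.4],[0.006,0.001,0.003],1]]'; python3 go.py 628 -231.5 49;
```

```text
clock: 5.3
eef_pos: [0.6297, -0.234, 0.0612]
ee_rot: [[0.006, 1.0, -0.001], [-0.001, -0.001, -1.0], [-1.0, 0.006, 0.001]]
contact_force: [-0.1, -0.3, -2.5]
finger_gap: 0.0595
turn [-0.08, 0.03, -0.37] shift [0.0062, -0.0017, -0.0025] dist 0.007 grasp now [ 629.7 -234.    55.2] gap 59.5 F [-0.1 -0.3 -2.5] t 5.3 q6 -0.37
```

```bash
python3 - <<'E'
from cell import *
import numpy as np
for i in range(6):
    s=sense(); R=np.array(s["ee_rot"]); print(np.round(np.array(s["eef_pos"])*1e3,1),np.round(R[2,1],4),np.round(s["qpos"],4),np.round(s["contact_force"],1),round(s["clock"],3)); capture("side")
E
```

```text
[ 629.7 -234.    61.2] 0.0065 [-0.3738  0.5876  1.5367  0.0022  1.011  -0.3737] [-0.1 -0.3 -2.5] 5.3
[ 629.7 -234.    61.3] 0.0067 [-0.3738  0.5876  1.5366  0.0022  1.011  -0.3736] [-0.4 -0.1 -2.7] 5.35
[ 629.8 -234.    61.4] 0.0068 [-0.3738  0.5875  1.5365  0.0022  1.011  -0.3737] [-0.5  0.4 -1.4] 5.4
[ 629.9 -234.    61.4] 0.007 [-0.3738  0.5875  1.5364  0.0022  1.011  -0.3736] [ 0.9 -1.2 -2. ] 5.45
[ 629.9 -234.    61.4] 0.007 [-0.3738  0.5875  1.5364  0.0022  1.011  -0.3736] [-0.3 -0.  -1.9] 5.5
[ 629.9 -234.    61.4] 0.007 [-0.3738  0.5875  1.5363  0.0022  1.011  -0.3736] [-0.3  0.2 -2.6] 5.55
```

```bash
sed -i 's/^s=sense();/[capture("side") for _ in range(3)];s=sense();/' go.py; python3 -m handwheel '[[[0,0,-0.4],[0.001,-0.001,-0.001],1],[[0,0,-0.4],[0.002,-0.001,-0.001],1],[[0,0,-0.4],[0.003,-0.001,-0.001],1],[[0,0,-0.4],[0.004,-0.001,-0.001],1],[[0,0,-0.4],[0.005,-0.001,-0.001],1],[[0,0,-0.4],[0.005,-0.001,-0.001],1],[[0,0,-0.4],[0.005,-0.001,-0.001],1]]'; python3 go.py 629 -233 49;
```

```text
clock: 6.18
eef_pos: [0.6288, -0.233, 0.0563]
ee_rot: [[-0.0, 1.0, -0.001], [-0.001, -0.001, -1.0], [-1.0, -0.0, 0.001]]
contact_force: [0.1, 0.4, -2.6]
finger_gap: 0.059
turn [-0.07, 0.05, -0.0] shift [0.0015, 0.0001, -0.0001] dist 0.001 grasp now [ 628.9 -233.1   50.5] gap 59.1 F [ 0.1  0.4 -1.7] t 6.33 q6 -0.37
```

```bash
python3 -m handwheel '[[[0,0,0],[0.0005,0,0],1],[[0,0,0],[0.001,0,0],1],[[0,0,0],[0.0015,0,0],1],[[0,0,0],[0.0015,0,0],1],[[0,0,0],[0.0015,0,0],1]]'; python3 go.py 629 -233 49; python3 - <<'E'
from cell import *
from meas import *
c=capture("wrist")
im=cv2.resize(c["img"][140:330,180:340],None,fx=5,fy=5,interpolation=cv2.INTER_CUBIC)
cv2.imwrite("pics/w4.png",im[:600])
E
```

```text
clock: 6.75
eef_pos: [0.629, -0.2331, 0.0551]
ee_rot: [[0.0, 1.0, -0.001], [-0.001, -0.001, -1.0], [-1.0, 0.0, 0.001]]
contact_force: [0.1, -0.2, -1.2]
finger_gap: 0.0594
turn [-0.08, 0.05, -0.01] shift [0.0001, 0.0, -0.0001] dist 0.0 grasp now [ 629.  -233.1   49.1] gap 59.2 F [-0.6  1.  -0.2] t 6.9 q6 -0.37
```

View pics/w4.png

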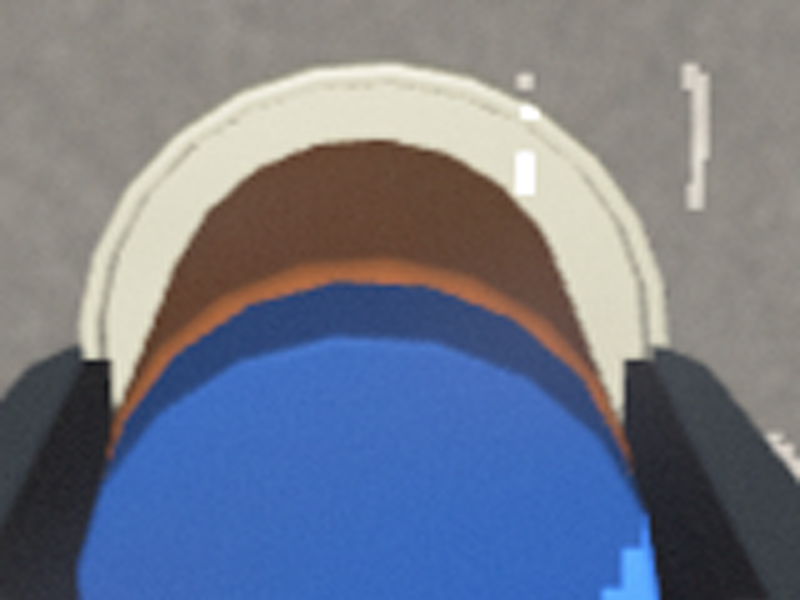

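```bash
python3 - <<'E'
from cell import *
from meas import *
c=capture("wrist")
print(ground(c,254.6,152.8,.007)*1e3-[0,43],ground(c,254.6,168,.003)*1e3-[0,30], ground(c,254.6,168,.004)*1e3-[0,30])
s=sense();print(s["contact_force"])
E
python3 -m handwheel '[[[0,0,0],[0.0005,0,0],1],[[0,0,0],[0.0005,0,0],1],[[0,0,0],[0.0005,0,0],1]]'; python3 go.py 629 -233 49
```

```text
[ 631.05326775 -232.42516644] [ 631.07292626 -230.98705374] [ 631.06802188 -230.75733867]
[-0.25582801  0.29335216 -0.67816691]
clock: 7.25
eef_pos: [0.629, -0.2332, 0.055]
ee_rot: [[0.0, 1.0, -0.001], [-0.001, -0.001, -1.0], [-1.0, 0.0, 0.001]]
contact_force: [-1.1, -0.1, 2.4]
finger_gap: 0.0595
turn [-0.07, 0.06, -0.03] shift [0.0, -0.0, -0.0002] dist 0.0 grasp now [ 629.  -233.2   49. ] gap 59.4 F [-1.3 -0.7  2.5] t 7.4 q6 -0.37
```

```bash
python3 -m handwheel '[[[0,0,0],[0,0,0],0.8],[[0,0,0],[0,0,0],0.4],[[0,0,0],[0,0,0],0],[[0,0,0],[0,0,0],0],[[0,0,0],[0,0,0],0],[[0,0,0],[-0.01,0,0],0],[[0,0,0],[-0.04,0,0],0],[[0,0,0],[-0.08,0,0],0],[[0,0,0],[-0.12,0,0],0],[[0,0,0],[-0.12,0,0],0]]'; python3 go.py 441.8 251 170; python3 - <<'E'
from cell import *
from meas import *
c=capture("wrist");cv2.imwrite("pics/w5.png",c["img"])
E
```

```text
clock: 8.23
eef_pos: [0.6334, -0.2347, 0.1853]
ee_rot: [[0.017, 1.0, -0.001], [-0.007, -0.001, -1.0], [-1.0, 0.017, 0.007]]
contact_force: [1.0, -0.5, 1.9]
finger_gap: 0.0911
turn [-0.07, 0.09, -0.1] shift [-0.0012, -0.1878, -0.4838] dist 0.519 grasp now [ 629.  -233.1  169.9] gap 91.3 F [ 0.   0.7 -0.5] t 8.38 q6 -0.37
```

View pics/w5.png

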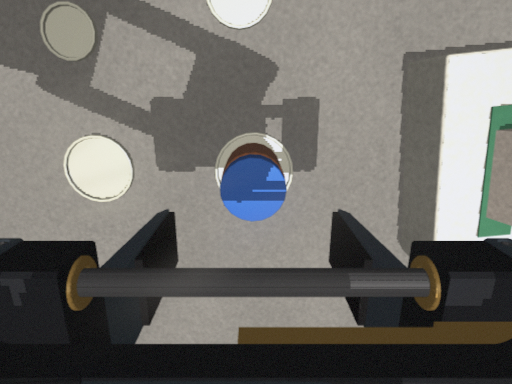

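```bash
python3 -m handwheel '[[[0,0,0],[0,-0.188,-0.484],0],[[0,0,0],[0,-0.188,-0.484],0],[[0,0,0],[0,-0.188,-0.484],0],[[0,0,0],[0,-0.188,-0.484],0],[[0,0,0],[0,-0.188,-0.484],0],[[0,0,0],[0,-0.188,-0.484],0],[[0,0,0],[0,-0.188,-0.484],0],[[0,0,0],[0,-0.188,-0.484],0],[[0,0,0],[0,-0.188,-0.484],0],[[0,0,0],[0,-0.188,-0.484],0],[[0,0,0],[0,-0.188,-0.484],0],[[0,0,0],[0,-0.188,-0.484],0]]'; python3 -m handwheel '[[[0,0,0],[0,-0.03,-0.08],0],[[0,0,0],[0,-0.03,-0.08],0]]';  python3 go.py 441.8 250.5 170; python3 - <<'E'
from cell import *
from meas import *
c=capture("wrist");cv2.imwrite("pics/w6.png",c["img"])
for ce,a in blobs(masks(c["img"])[0],150): print(np.round(ce),a,np.round(fit(c,ce,.0235,.054,.072)*1e3,1))
E
```

```text
clock: 9.43
eef_pos: [0.446, 0.2343, 0.1728]
ee_rot: [[-0.004, 1.0, -0.001], [-0.002, -0.001, -1.0], [-1.0, -0.004, 0.002]]
contact_force: [0.8, 0.1, -0.2]
finger_gap: 0.0909
clock: 9.6
eef_pos: [0.4156, 0.3118, 0.1713]
ee_rot: [[-0.007, 1.0, -0.001], [-0.004, -0.001, -1.0], [-1.0, -0.007, 0.004]]
contact_force: [0.7, -0.7, -0.9]
finger_gap: 0.0914
turn [0.22, 0.23, 0.39] shift [-0.0048, 0.026, 0.062] dist 0.067 grasp now [415.5 312.3 165.1] gap 91.2 F [ 0.5 -0.1 -0.2] t 9.75 q6 0.62
[301.  96.] 225 [454.7 392. ]
[283. 250.] 1557 [444.2 251.5]
```

```bash
python3 -m handwheel '[[[0.2,0.2,0.4],[0.01,0.026,0.062],0],[[0.2,0.2,0.4],[0.03,0.026,0.062],0],[[0.2,0.2,0.4],[0.045,0.026,0.062],0],[[0.2,0.2,0.4],[0.045,0.026,0.062],0],[[0.2,0.2,0.4],[0.045,0.026,0.062],0]]';  python3 go.py 441.8 250.5 42; python3 - <<'E'
from cell import *
from meas import *
c=capture("wrist")
for ce,a in blobs(masks(c["img"])[0],150): print(np.round(ce),a,np.round(fit(c,ce,.0235,.054,.072)*1e3,1))
E
```

```text
clock: 10.22
eef_pos: [0.4419, 0.2469, 0.1256]
ee_rot: [[-0.002, 1.0, -0.005], [-0.002, -0.005, -1.0], [-1.0, -0.002, 0.002]]
contact_force: [0.5, 0.0, -0.0]
finger_gap: 0.0913
turn [-0.13, 0.01, -0.12] shift [0.0794, -0.0012, -0.0017] dist 0.079 grasp now [442.9 248.8 121.4] gap 91.4 F [ 0.  -0.2 -0.5] t 10.37 q6 0.49
[269.   9.] 598 [454.1 381.9]
[252. 200.] 2759 [443.  253.8]
[472. 227.] 1554 [615.8 229.9]
```

```bash
python3 -m handwheel '[[[0,0,0],[0.02,-0.001,-0.0032],0],[[0,0,0],[0.045,-0.001,-0.0032],0],[[0,0,0],[0.065,-0.001,-0.0032],0],[[0,0,0],[0.0785,-0.001,-0.0032],0],[[0,0,0],[0.0785,-0.001,-0.0032],0],[[0,0,0],[0.0785,-0.001,-0.0032],0],[[0,0,0],[0.0785,-0.001,-0.0032],0],[[0,0,0],[0.0785,-0.001,-0.0032],1],[[0,0,0],[0.0785,-0.001,-0.0032],1],[[0,0,0],[0.0785,-0.001,-0.0032],1],[[0,0,0],[0.0785,-0.001,-0.0032],1],[[0,0,0],[0.0785,-0.001,-0.0032],1]]' 18; python3 -m handwheel '[[[0,0,0],[0,0,0],1],[[0,0,0],[0,0,0],1]]'; python3 go.py 458 -227 142
```

```text
clock: 11.42
eef_pos: [0.4421, 0.2523, 0.0492]
ee_rot: [[0.003, 1.0, -0.002], [0.0, -0.002, -1.0], [-1.0, 0.003, -0.0]]
contact_force: [-0.4, -0.6, 0.6]
finger_gap: 0.0603
clock: 11.58
eef_pos: [0.4422, 0.2523, 0.0494]
ee_rot: [[0.003, 1.0, -0.002], [0.0, -0.002, -1.0], [-1.0, 0.003, -0.0]]
contact_force: [-0.4, -0.1, 0.8]
finger_gap: 0.0477
turn [-0.1, -0.01, -0.18] shift [-0.0987, 0.0169, 0.4792] dist 0.49 grasp now [442.3 252.3  43.3] gap 47.5 F [ 0.9 -0.6  1.5] t 11.73 q6 0.5
```

```bash
python3 -m handwheel '[[[0,0,0],[-0.02,0,0],1],[[0,0,0],[-0.05,0,0],1],[[0,0,0],[-0.08,0,0],1],[[0,0,0],[-0.098,0,0.02],1],[[0,0,0],[-0.098,0.002,0.05],1],[[0,0,0],[-0.098,0.003,0.085],1],[[0,0,0],[-0.098,0.005,0.12],1],[[0,0,0],[-0.098,0.006,0.155],1],[[0,0,0],[-0.098,0.008,0.19],1],[[0,0,0],[-0.098,0.009,0.225],1],[[0,0,0],[-0.098,0.01,0.26],1],[[0,0,0],[-0.098,0.012,0.28],1]]';  python3 -m handwheel '[[[0,0,0],[0,0,0.025],1],[[0,0,0],[0,0.001,0.06],1],[[0,0,0],[0,0.002,0.095],1],[[0,0,0],[0,0.003,0.13],1],[[0,0,0],[0,0.004,0.16],1],[[0,0,0],[0,0.005,0.185],1],[[0,0,0],[0,0.005,0.195],1],[[0,0,0],[0,0.005,0.195],1]]'; python3 go.py 458 -227 60
```

```text
clock: 12.73
eef_pos: [0.4524, -0.0306, 0.1469]
ee_rot: [[0.002, 1.0, -0.003], [-0.001, -0.003, -1.0], [-1.0, 0.002, 0.001]]
contact_force: [1.0, -0.1, -3.0]
finger_gap: 0.0476
clock: 13.4
eef_pos: [0.4564, -0.2273, 0.1465]
ee_rot: [[0.001, 1.0, -0.006], [-0.001, -0.006, -1.0], [-1.0, 0.001, 0.001]]
contact_force: [0.3, 0.4, -2.0]
finger_gap: 0.0474
turn [-0.18, -0.04, -0.02] shift [0.0806, 0.0018, 0.0028] dist 0.081 grasp now [ 456.2 -224.2  140.6] gap 47.7 F [-0.   0.3 -2.2] t 13.55 q6 -0.48
```

```bash
python3 -m handwheel '[[[0,0,0],[0.02,0.002,0.003],1],[[0,0,0],[0.045,0.002,0.003],1],[[0,0,0],[0.065,0.002,0.003],1],[[0,0,0],[0.08,0.002,0.003],1],[[0,0,0],[0.08,0.002,0.003],1],[[0,0,0],[0.08,0.002,0.003],1]]'; python3 go.py 458 -227 49; python3 - <<'E'
from cell import *
from meas import *
c=capture("wrist"); np.savez("w7.npz",**c)
im=cv2.resize(c["img"][140:330,180:340],None,fx=5,fy=5,interpolation=cv2.INTER_CUBIC)
cv2.imwrite("pics/w7.png",im[:600])
E
```

```text
clock: 14.05
eef_pos: [0.4579, -0.2256, 0.0664]
ee_rot: [[-0.001, 1.0, -0.001], [0.002, -0.001, -1.0], [-1.0, -0.001, -0.002]]
contact_force: [0.1, 0.2, -1.7]
finger_gap: 0.0475
turn [-0.13, 0.02, -0.16] shift [0.013, -0.0013, -0.0001] dist 0.013 grasp now [ 459.2 -227.1   62. ] gap 48.0 F [ 0.4  0.4 -1.9] t 14.2 q6 -0.48
```

View pics/w7.png

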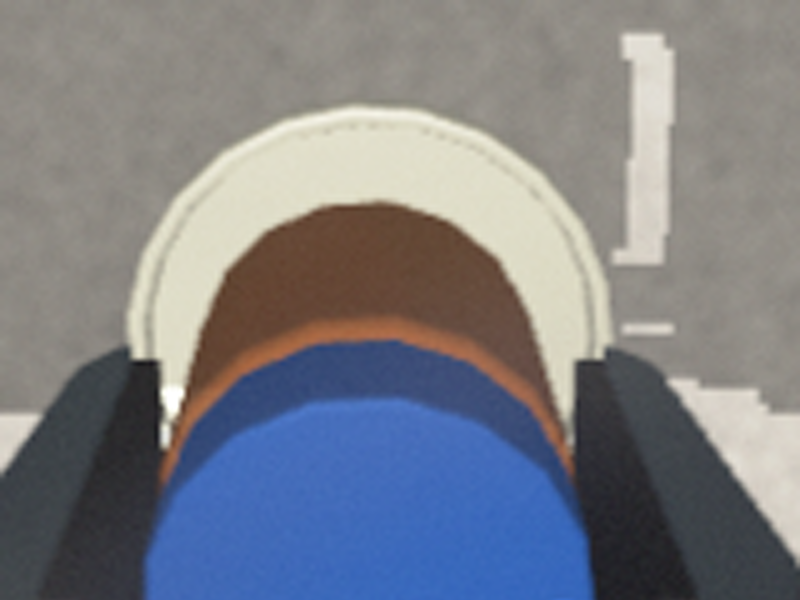

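```bash
python3 - <<'E'
from meas import *
c=dict(np.load("w7.npz"))
print(ground(c,253.8,161,.007)*1e3-[0,37.5],ground(c,253.8,180.4,.0187)*1e3-[0,24.5])
E
```

```text
[ 460.97968733 -229.19133087] [ 460.90174564 -227.70461357]
```

```bash
python3 -m handwheel '[[[0,0,0],[0.003,0,0.0015],1],[[0,0,0],[0.006,0,0.0015],1],[[0,0,0],[0.009,0,0.0015],1],[[0,0,0],[0.011,0,0.0015],1],[[0,0,0],[0.0125,0,0.0015],1],[[0,0,0],[0.0135,0,0.0015],1],[[0,0,0],[0.0135,0,0.0015],1],[[0,0,0],[0.0135,0,0.0015],1]]'; python3 go.py 459.2 -228.6 46.3
```

```text
clock: 14.92
eef_pos: [0.4592, -0.2287, 0.0544]
ee_rot: [[0.003, 1.0, -0.003], [-0.0, -0.003, -1.0], [-1.0, 0.003, 0.0]]
contact_force: [-1.0, 0.6, -2.2]
finger_gap: 0.0478
turn [-0.15, 0.03, -0.17] shift [0.0022, -0.0001, -0.0002] dist 0.002 grasp now [ 459.3 -228.8   48.5] gap 48.0 F [ 0.1 -0.2 -0.6] t 15.07 q6 -0.48
```

```bash
python3 -m handwheel '[[[0,0,-0.15],[0.0005,0,0],1],[[0,0,-0.15],[0.001,0,0],1],[[0,0,-0.15],[0.0015,0,0],1],[[0,0,-0.15],[0.0022,0,0],1],[[0,0,-0.15],[0.0022,0,0],1],[[0,0,-0.15],[0.0022,0,0],1]]'; python3 go.py 459.2 -228.6 46.3
```

```text
clock: 15.57
eef_pos: [0.4593, -0.2288, 0.0524]
ee_rot: [[0.0, 1.0, -0.002], [-0.001, -0.002, -1.0], [-1.0, 0.0, 0.001]]
contact_force: [0.4, 0.4, -1.2]
finger_gap: 0.0475
turn [-0.15, 0.03, -0.03] shift [0.0001, -0.0001, -0.0002] dist 0.0 grasp now [ 459.3 -228.8   46.4] gap 47.7 F [-0.  -0.5 -0.5] t 15.72 q6 -0.48
```

```bash
python3 -m handwheel '[[[0,0,0],[0.0005,0,0],1],[[0,0,0],[0.0005,0,0],1],[[0,0,0],[0.0005,0,0],1]]'; python3 go.py 459.2 -228.6 46.3
```

```text
clock: 15.97
eef_pos: [0.4593, -0.2288, 0.0523]
ee_rot: [[0.001, 1.0, -0.003], [-0.001, -0.003, -1.0], [-1.0, 0.001, 0.001]]
contact_force: [-1.5, 0.5, 4.9]
finger_gap: 0.0477
turn [-0.15, 0.05, -0.04] shift [0.0, -0.0002, -0.0003] dist 0.0 grasp now [ 459.4 -228.9   46.3] gap 47.5 F [-2.2  1.9  5.8] t 16.12 q6 -0.48
```

```bash
python3 -m handwheel '[[[0,0,0],[0,0,0],0.8],[[0,0,0],[0,0,0],0.4],[[0,0,0],[0,0,0],0],[[0,0,0],[0,0,0],0],[[0,0,0],[0,0,0],0],[[0,0,0],[-0.01,0,0],0],[[0,0,0],[-0.04,0,0],0],[[0,0,0],[-0.08,0,0],0],[[0,0,0],[-0.12,0,0],0],[[0,0,0],[-0.12,0,0],0],[[0,0,0],[-0.12,0,0],0]]'; python3 go.py 463.5 77.5 166
```

```text
clock: 17.03
eef_pos: [0.4607, -0.2295, 0.1755]
ee_rot: [[0.007, 1.0, -0.003], [-0.004, -0.003, -1.0], [-1.0, 0.007, 0.004]]
contact_force: [-0.6, 0.2, -0.1]
finger_gap: 0.0914
turn [-0.14, -0.02, 0.09] shift [-0.0006, 0.0044, -0.3058] dist 0.306 grasp now [ 458.3 -228.3  165.3] gap 91.5 F [-0.5  0.6  0.2] t 17.18 q6 -0.48
```

```bash
python3 -m handwheel '[[[0,0,0],[0,0,-0.03],0],[[0,0,0],[0,0,-0.07],0],[[0,0,0],[0,0.001,-0.11],0],[[0,0,0],[0,0.002,-0.15],0],[[0,0,0],[0,0.003,-0.19],0],[[0,0,0],[0,0.004,-0.23],0],[[0,0,0],[0,0.004,-0.265],0],[[0,0,0],[0,0.004,-0.29],0],[[0,0,0],[0,0.004,-0.306],0],[[0,0,0],[0,0.004,-0.306],0],[[0,0,0],[0,0.004,-0.306],0]]'; python3 go.py 463.5 77.5 120; python3 - <<'E'
from cell import *
from meas import *
c=capture("wrist");cv2.imwrite("pics/w8.png",c["img"])
for ce,a in blobs(masks(c["img"])[0],150): print(np.round(ce),a,np.round(fit(c,ce,.018,.046,.064)*1e3,1))
E
```

```text
clock: 18.1
eef_pos: [0.4622, 0.078, 0.1701]
ee_rot: [[-0.005, 1.0, -0.0], [-0.001, -0.0, -1.0], [-1.0, -0.005, 0.001]]
contact_force: [0.8, 0.6, 0.3]
finger_gap: 0.0912
turn [-0.21, 0.01, 0.17] shift [0.0448, 0.0009, -0.0008] dist 0.045 grasp now [462.7  76.7 164.8] gap 91.7 F [-0.2 -1.2 -0.2] t 18.25 q6 0.14
[451.  13.] 1635 [620.5 219.4]
[255. 186.] 1123 [465.4  77.8]
```

```bash
python3 -m handwheel '[[[0,0,0],[0.025,0.001,-0.0008],0],[[0,0,0],[0.055,0.001,-0.0008],0],[[0,0,0],[0.085,0.001,-0.0008],0],[[0,0,0],[0.11,0.001,-0.0008],0],[[0,0,0],[0.122,0.001,-0.0008],0],[[0,0,0],[0.128,0.001,-0.0008],0],[[0,0,0],[0.128,0.001,-0.0008],0],[[0,0,0],[0.128,0.001,-0.0008],0],[[0,0,0],[0.128,0.001,-0.0008],0]]'; python3 -m handwheel '[[[0,0,0],[0,0,0],1],[[0,0,0],[0,0,0],1],[[0,0,0],[0,0,0],1],[[0,0,0],[0,0,0],1],[[0,0,0],[0,0,0],1],[[0,0,0],[0,0,0],1],[[0,0,0],[0,0,0],1],[[0,0,0],[0,0,0],1]]' 15; python3 go.py 614 -57 136
```

```text
clock: 19.05
eef_pos: [0.4646, 0.0773, 0.044]
ee_rot: [[-0.0, 1.0, -0.005], [0.0, -0.005, -1.0], [-1.0, -0.0, -0.0]]
contact_force: [0.5, -0.3, 0.2]
finger_gap: 0.0912
clock: 19.72
eef_pos: [0.4645, 0.0773, 0.0439]
ee_rot: [[-0.0, 1.0, -0.004], [0.0, -0.004, -1.0], [-1.0, -0.0, -0.0]]
contact_force: [-0.3, 0.2, 0.0]
finger_gap: 0.0406
turn [-0.26, -0.01, 0.02] shift [-0.0982, 0.15, 0.1336] dist 0.224 grasp now [464.6  77.3  37.9] gap 36.3 F [0.3 0.2 0.3] t 19.87 q6 0.14
```

```bash
python3 -m handwheel '[[[0,0,0],[0,0,0],1],[[0,0,0],[-0.02,0,0],1],[[0,0,0],[-0.05,0,0],1],[[0,0,0],[-0.085,0,0],1],[[0,0,0],[-0.115,0,0],1],[[0,0,0],[-0.12,0,0],1],[[0,0,0],[-0.12,0.01,0.009],1],[[0,0,0],[-0.12,0.035,0.031],1],[[0,0,0],[-0.12,0.06,0.053],1],[[0,0,0],[-0.12,0.085,0.076],1],[[0,0,0],[-0.12,0.11,0.098],1],[[0,0,0],[-0.12,0.13,0.116],1]]'; python3 go.py 615 -58.5 135
```

```text
clock: 20.87
eef_pos: [0.5951, -0.0419, 0.1609]
ee_rot: [[-0.004, 1.0, -0.005], [-0.0, -0.005, -1.0], [-1.0, -0.004, 0.0]]
contact_force: [1.5, 0.6, -1.0]
finger_gap: 0.0362
turn [-0.4, -0.02, 0.28] shift [0.0195, 0.0209, 0.017] dist 0.033 grasp now [594.2 -41.3 154.6] gap 35.9 F [-1.   0.3 -1.1] t 21.02 q6 -0.08
```

```bash
python3 -m handwheel '[[[-0.4,0,0.2],[0,0.012,0.01],1],[[-0.4,0,0.2],[0,0.021,0.017],1],[[-0.4,0,0.2],[0.01,0.021,0.017],1],[[-0.4,0,0.2],[0.035,0.021,0.017],1],[[-0.4,0,0.2],[0.065,0.021,0.017],1],[[-0.4,0,0.2],[0.09,0.021,0.017],1],[[-0.4,0,0.2],[0.1,0.021,0.017],1],[[-0.4,0,0.2],[0.1,0.021,0.017],1],[[-0.4,0,0.2],[0.1,0.021,0.017],1]]'; python3 go.py 615 -58.5 42; python3 - <<'E'
from cell import *
from meas import *
c=capture("wrist"); np.savez("w9.npz",**c)
im=cv2.resize(c["img"][140:330,180:340],None,fx=5,fy=5,interpolation=cv2.INTER_CUBIC)
cv2.imwrite("pics/w9.png",im[:600])
E
```

```text
clock: 21.77
eef_pos: [0.6145, -0.058, 0.0605]
ee_rot: [[-0.002, 1.0, 0.0], [0.001, 0.0, -1.0], [-1.0, -0.002, -0.001]]
contact_force: [0.5, 0.0, -0.8]
finger_gap: 0.0361
turn [0.01, -0.0, -0.13] shift [0.0144, -0.001, 0.0001] dist 0.014 grasp now [616.  -58.4  56.4] gap 36.5 F [ 0.1  0.2 -0.4] t 21.92 q6 -0.11
```

View pics/w9.png

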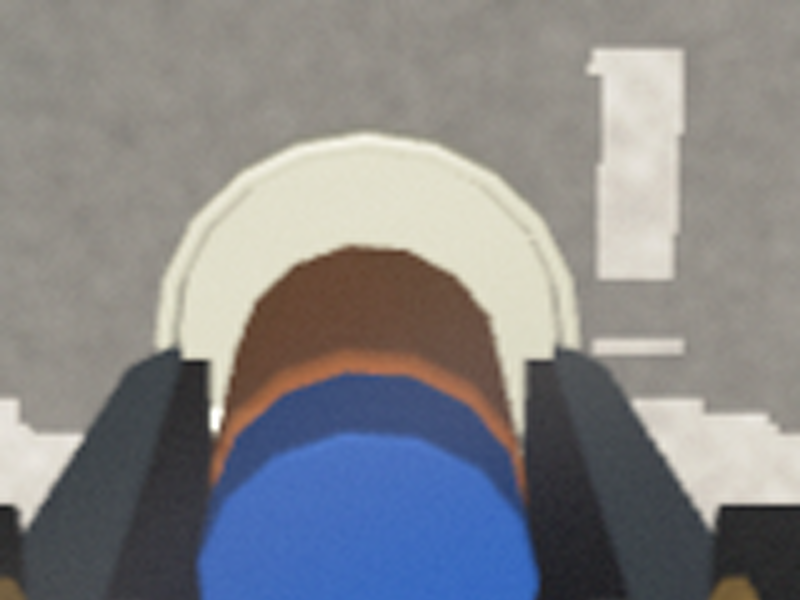

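```bash
python3 - <<'E'
from meas import *
c=dict(np.load("w9.npz"))
print(ground(c,253.6,166.4,.007)*1e3-[0,32],ground(c,253.6,189,.0185)*1e3-[0,19])
E
python3 -m handwheel '[[[0,0,0],[0.003,0,0],1],[[0,0,0],[0.006,0,0],1],[[0,0,0],[0.009,0,0],1],[[0,0,0],[0.0115,0,0],1],[[0,0,0],[0.013,0,0],1],[[0,0,0],[0.013,0,0],1],[[0,0,0],[0.013,0,0],1],[[0,0,0],[0.013,0,0],1]]'; python3 go.py 616 -58.4 40.9
```

```text
[617.39188292 -57.79892128] [617.35426556 -58.25035038]
clock: 22.63
eef_pos: [0.6159, -0.0585, 0.0493]
ee_rot: [[0.002, 1.0, 0.0], [0.0, 0.0, -1.0], [-1.0, 0.002, -0.0]]
contact_force: [0.4, -0.6, -0.6]
finger_gap: 0.0363
turn [0.0, 0.0, -0.13] shift [0.0025, 0.0, -0.0001] dist 0.003 grasp now [616.  -58.5  43.4] gap 36.2 F [ 0.4  0.  -1.3] t 22.78 q6 -0.11
```

Centred to within 0.5 mm. Final lowering.

```bash
python3 -m handwheel '[[[0,0,-0.13],[0.0005,0,0],1],[[0,0,-0.13],[0.001,0,0],1],[[0,0,-0.13],[0.0015,0,0],1],[[0,0,-0.13],[0.002,0,0],1],[[0,0,-0.13],[0.0025,0,0],1],[[0,0,-0.13],[0.0025,0,0],1],[[0,0,-0.13],[0.0025,0,0],1]]'; python3 go.py 616 -58.4 40.9; python3 -m handwheel '[[[0,0,0],[0.0003,0,0],1],[[0,0,0],[0.0005,0,0],1],[[0,0,0],[0.0005,0,0],1]]'; python3 go.py 616 -58.4 40.9
```

```text
clock: 23.37
eef_pos: [0.6159, -0.0585, 0.047]
ee_rot: [[0.0, 1.0, 0.0], [0.0, 0.0, -1.0], [-1.0, 0.0, -0.0]]
contact_force: [-0.1, -0.6, 0.4]
finger_gap: 0.0363
turn [0.0, 0.0, -0.01] shift [0.0001, 0.0, -0.0001] dist 0.0 grasp now [616.  -58.5  41. ] gap 36.4 F [-1.  -0.3 -0.1] t 23.52 q6 -0.11
clock: 23.77
eef_pos: [0.616, -0.0585, 0.0469]
ee_rot: [[0.0, 1.0, 0.0], [-0.0, 0.0, -1.0], [-1.0, 0.0, 0.0]]
contact_force: [-1.2, 0.1, 3.5]
finger_gap: 0.0361
turn [0.0, 0.0, -0.02] shift [-0.0, 0.0, -0.0001] dist 0.0 grasp now [616.  -58.5  40.9] gap 36.5 F [-1.8  0.3  5. ] t 23.92 q6 -0.11
```

```bash
python3 -m handwheel '[[[0,0,0],[0,0,0],0.8],[[0,0,0],[0,0,0],0.5],[[0,0,0],[0,0,0],0.2],[[0,0,0],[0,0,0],0.2],[[0,0,0],[0,0,0],0.2],[[0,0,0],[-0.01,0,0],0.2],[[0,0,0],[-0.04,0,0],0.2],[[0,0,0],[-0.08,0,0],0.2],[[0,0,0],[-0.12,0,0],0.2],[[0,0,0],[-0.12,0,0],0],[[0,0,0],[-0.12,0,0],0]]'; python3 go.py 454 391 160
```

```text
clock: 24.83
eef_pos: [0.6177, -0.0587, 0.1706]
ee_rot: [[0.008, 1.0, 0.0], [-0.001, 0.0, -1.0], [-1.0, 0.008, 0.001]]
contact_force: [-0.8, -0.7, -0.9]
finger_gap: 0.0836
turn [0.01, -0.01, 0.14] shift [0.0001, -0.1609, -0.4493] dist 0.477 grasp now [614.9 -58.3 159.6] gap 90.9 F [ 0.7  0.2 -0.6] t 24.98 q6 -0.11
```

```bash
python3 -m handwheel '[[[0,0,0],[0,-0.01,-0.03],0],[[0,0,0],[0,-0.026,-0.07],0],[[0,0,0],[0,-0.04,-0.11],0],[[0,0,0],[0,-0.054,-0.15],0],[[0,0,0],[0,-0.068,-0.19],0],[[0,0,0],[0,-0.083,-0.23],0],[[0,0,0],[0,-0.097,-0.27],0],[[0,0,0],[0,-0.11,-0.305],0],[[0,0,0],[0,-0.122,-0.34],0],[[0,0,0],[0,-0.135,-0.375],0],[[0,0,0],[0,-0.147,-0.41],0],[[0,0,0],[0,-0.156,-0.435],0]]'; python3 go.py 454 391 120
```

```text
clock: 25.98
eef_pos: [0.4567, 0.3788, 0.1641]
ee_rot: [[-0.006, 1.0, 0.002], [-0.001, 0.002, -1.0], [-1.0, -0.006, 0.001]]
contact_force: [0.7, 0.2, 0.5]
finger_gap: 0.0913
turn [0.2, 0.13, 0.31] shift [0.0381, -0.0031, -0.0135] dist 0.041 grasp now [457.3 377.5 158.1] gap 90.8 F [-0.1 -1.1 -0. ] t 26.13 q6 0.67
```

```bash
python3 -m handwheel '[[[0.2,0.1,0.3],[0.015,-0.003,-0.0135],0],[[0.2,0.1,0.3],[0.03,-0.003,-0.0135],0],[[0.2,0.1,0.3],[0.038,-0.003,-0.0135],0],[[0.2,0.1,0.3],[0.038,-0.003,-0.0135],0],[[0.2,0.1,0.3],[0.038,-0.003,-0.0135],0]]'; python3 go.py 454 391 30; python3 - <<'E'
from cell import *
from meas import *
c=capture("wrist")
for ce,a in blobs(masks(c["img"])[0],150): print(np.round(ce),a,np.round(fit(c,ce,.0125,.038,.056)*1e3,1))
E
```

```text
clock: 26.55
eef_pos: [0.4543, 0.3896, 0.1255]
ee_rot: [[-0.001, 1.0, -0.001], [-0.002, -0.001, -1.0], [-1.0, -0.001, 0.002]]
contact_force: [-0.6, 0.2, 0.0]
finger_gap: 0.0912
turn [-0.05, -0.02, -0.07] shift [0.091, -0.001, -0.0003] dist 0.091 grasp now [454.9 390.7 121. ] gap 91.0 F [ 0.4 -1.   0.5] t 26.7 q6 0.69
[252. 198.] 642 [454.9 391.6]
```

```bash
python3 -m handwheel '[[[0,0,0],[0.02,-0.0005,-0.0006],0],[[0,0,0],[0.045,-0.0005,-0.0006],0],[[0,0,0],[0.07,-0.0005,-0.0006],0],[[0,0,0],[0.085,-0.0005,-0.0006],0],[[0,0,0],[0.09,-0.0005,-0.0006],0],[[0,0,0],[0.09,-0.0005,-0.0006],0],[[0,0,0],[0.09,-0.0005,-0.0006],0],[[0,0,0],[0.09,-0.0005,-0.0006],0.3],[[0,0,0],[0.09,-0.0005,-0.0006],1],[[0,0,0],[0.09,-0.0005,-0.0006],1],[[0,0,0],[0.09,-0.0005,-0.0006],1],[[0,0,0],[0.09,-0.0005,-0.0006],1]]' 12; python3 -m handwheel '[[[0,0,0],[0,0,0],1],[[0,0,0],[0,0,0],1],[[0,0,0],[0,0,0],1],[[0,0,0],[0,0,0],1],[[0,0,0],[0,0,0],1],[[0,0,0],[0,0,0],1],[[0,0,0],[0,0,0],1],[[0,0,0],[0,0,0],1]]'; python3 go.py 449 -92.5 145
```

```text
clock: 27.75
eef_pos: [0.4546, 0.3916, 0.0375]
ee_rot: [[0.002, 1.0, -0.001], [0.001, -0.001, -1.0], [-1.0, 0.002, -0.001]]
contact_force: [0.2, -0.2, -0.9]
finger_gap: 0.0611
clock: 28.42
eef_pos: [0.4545, 0.3916, 0.0375]
ee_rot: [[0.002, 1.0, -0.001], [0.001, -0.001, -1.0], [-1.0, 0.002, -0.001]]
contact_force: [-1.0, 0.2, -0.7]
finger_gap: 0.0252
turn [-0.04, -0.05, -0.11] shift [-0.114, -0.005, 0.484] dist 0.497 grasp now [454.6 391.6  31.5] gap 24.6 F [-0.3  0.8 -0.6] t 28.57 q6 0.69
```

```bash
python3 -m handwheel '[[[0,0,0],[-0.02,0,0],1],[[0,0,0],[-0.05,0,0],1],[[0,0,0],[-0.085,0,0],1],[[0,0,0],[-0.114,0,0.02],1],[[0,0,0],[-0.114,0,0.05],1],[[0,0,0],[-0.114,-0.001,0.085],1],[[0,0,0],[-0.114,-0.001,0.12],1],[[0,0,0],[-0.114,-0.002,0.155],1],[[0,0,0],[-0.114,-0.002,0.19],1],[[0,0,0],[-0.114,-0.003,0.225],1],[[0,0,0],[-0.114,-0.003,0.26],1],[[0,0,0],[-0.114,-0.003,0.28],1]]';  python3 -m handwheel '[[[0,0,0],[0,0,0.025],1],[[0,0,0],[0,-0.001,0.06],1],[[0,0,0],[0,-0.001,0.095],1],[[0,0,0],[0,-0.002,0.13],1],[[0,0,0],[0,-0.002,0.16],1],[[0,0,0],[0,-0.002,0.185],1],[[0,0,0],[0,-0.002,0.2],1],[[0,0,0],[0,-0.002,0.2],1]]'; python3 go.py 449 -92.5 49
```

```text
clock: 29.57
eef_pos: [0.4504, 0.1086, 0.1513]
ee_rot: [[0.001, 1.0, -0.002], [-0.0, -0.002, -1.0], [-1.0, 0.001, 0.0]]
contact_force: [0.0, 0.1, -0.8]
finger_gap: 0.025
clock: 30.23
eef_pos: [0.448, -0.094, 0.1515]
ee_rot: [[0.002, 1.0, -0.005], [-0.001, -0.005, -1.0], [-1.0, 0.002, 0.001]]
contact_force: [0.2, 0.7, -0.6]
finger_gap: 0.0247
turn [-0.14, -0.01, -0.07] shift [0.0963, 0.0011, 0.0015] dist 0.096 grasp now [447.8 -91.  145.3] gap 24.7 F [ 0.4  0.3 -1.2] t 30.38 q6 -0.22
```

```bash
python3 -m handwheel '[[[0,0,0],[0.02,0.001,0.0015],1],[[0,0,0],[0.045,0.001,0.0015],1],[[0,0,0],[0.07,0.001,0.0015],1],[[0,0,0],[0.088,0.001,0.0015],1],[[0,0,0],[0.096,0.001,0.0015],1],[[0,0,0],[0.096,0.001,0.0015],1],[[0,0,0],[0.096,0.001,0.0015],1]]'; python3 go.py 449 -92.5 34.5; python3 - <<'E'
from cell import *
from meas import *
c=capture("wrist"); np.savez("w10.npz",**c)
im=cv2.resize(c["img"][140:330,180:340],None,fx=5,fy=5,interpolation=cv2.INTER_CUBIC)
cv2.imwrite("pics/w10.png",im[:600])
E
```

```text
clock: 30.97
eef_pos: [0.4493, -0.0919, 0.0556]
ee_rot: [[0.002, 1.0, -0.001], [0.0, -0.001, -1.0], [-1.0, 0.002, -0.0]]
contact_force: [0.4, 0.5, -0.3]
finger_gap: 0.0253
turn [-0.11, 0.02, -0.23] shift [0.016, -0.001, 0.0001] dist 0.016 grasp now [450.  -92.4  50.5] gap 25.3 F [0.1 0.  0.2] t 31.12 q6 -0.23
```

View pics/w10.png

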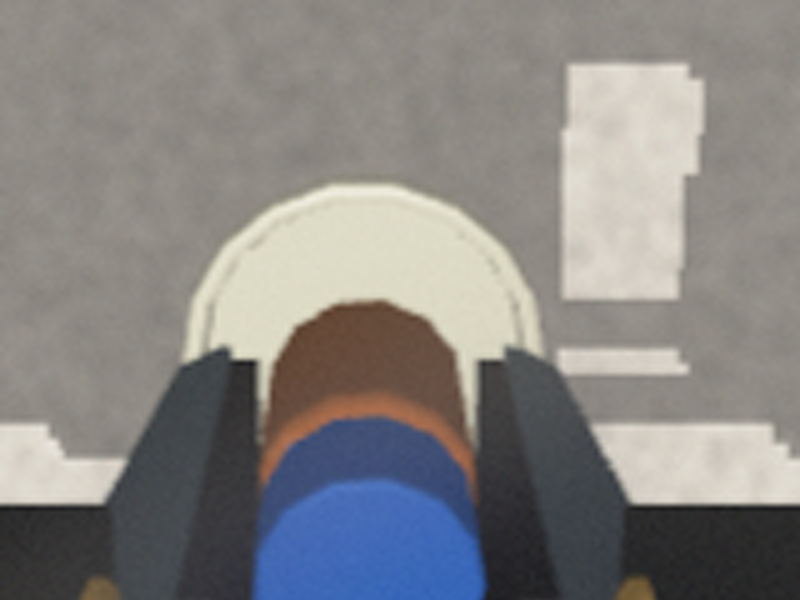

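```bash
python3 - <<'E'
from meas import *
c=dict(np.load("w10.npz"))
print(ground(c,253,176.8,.007)*1e3-[0,26.5],ground(c,253,200,.019)*1e3-[0,13.5])
E
python3 -m handwheel '[[[0,0,-0.2],[0.003,0,0],1],[[0,0,-0.2],[0.006,0,0],1],[[0,0,-0.2],[0.009,0,0],1],[[0,0,-0.2],[0.0115,0,0],1],[[0,0,-0.2],[0.0135,0,0],1],[[0,0,-0.2],[0.0135,0,0],1],[[0,0,-0.2],[0.0135,0,0],1],[[0,0,-0.2],[0.0135,0,0],1]]'; python3 go.py 450 -92.4 34.5
```

```text
[451.12344072 -92.49308618] [451.05043322 -92.65544876]
clock: 31.83
eef_pos: [0.4499, -0.0925, 0.0429]
ee_rot: [[0.0, 1.0, -0.002], [-0.0, -0.002, -1.0], [-1.0, 0.0, 0.0]]
contact_force: [-0.2, 0.2, -1.1]
finger_gap: 0.0248
turn [-0.13, 0.02, -0.03] shift [0.0025, 0.0, -0.0001] dist 0.002 grasp now [450.  -92.5  37. ] gap 25.1 F [ 0.6 -1.2 -0.4] t 31.98 q6 -0.23
```

```bash
python3 -m handwheel '[[[0,0,0],[0.0005,0,0],1],[[0,0,0],[0.001,0,0],1],[[0,0,0],[0.0015,0,0],1],[[0,0,0],[0.002,0,0],1],[[0,0,0],[0.0025,0,0],1],[[0,0,0],[0.0025,0,0],1],[[0,0,0],[0.0025,0,0],1]]'; python3 go.py 450 -92.4 34.5; python3 -m handwheel '[[[0,0,0],[0.0003,0,0],1],[[0,0,0],[0.0005,0,0],1],[[0,0,0],[0.0005,0,0],1]]'; python3 go.py 450 -92.4 34.5
```

```text
clock: 32.57
eef_pos: [0.45, -0.0925, 0.0405]
ee_rot: [[0.001, 1.0, -0.002], [-0.0, -0.002, -1.0], [-1.0, 0.001, 0.0]]
contact_force: [0.3, -0.3, 0.1]
finger_gap: 0.0248
turn [-0.12, 0.02, -0.03] shift [-0.0, 0.0001, -0.0001] dist 0.0 grasp now [450.  -92.5  34.5] gap 25.2 F [ 0.7 -0.1 -0.2] t 32.72 q6 -0.23
clock: 32.97
eef_pos: [0.45, -0.0926, 0.0403]
ee_rot: [[0.001, 1.0, -0.002], [-0.0, -0.002, -1.0], [-1.0, 0.001, 0.0]]
contact_force: [-1.2, -0.2, 3.9]
finger_gap: 0.0252
turn [-0.12, 0.03, -0.05] shift [-0.0002, -0.0001, -0.0002] dist 0.0 grasp now [450.1 -92.6  34.3] gap 25.1 F [-0.7 -0.5  5.6] t 33.12 q6 -0.23
```

```bash
python3 -m handwheel '[[[0,0,0],[0,0,0],0.8],[[0,0,0],[0,0,0],0.6],[[0,0,0],[0,0,0],0.4],[[0,0,0],[0,0,0],0.3],[[0,0,0],[0,0,0],0.3],[[0,0,0],[0,0,0],0.3],[[0,0,0],[-0.01,0,0],0.3],[[0,0,0],[-0.04,0,0],0.3],[[0,0,0],[-0.08,0,0],0.3],[[0,0,0],[-0.12,0,0],0.3],[[0,0,0],[-0.15,0,0],0.3],[[0,0,0],[-0.15,0,0],0.3]]'; python3 -m handwheel '[[[0,0,0],[0,-0.01,0.03],0.3],[[0,0,0],[0,-0.02,0.06],0.3],[[0,0,0],[0,-0.04,0.09],0.3],[[0,0,0],[0,-0.06,0.12],0.3],[[0,0,0],[0,-0.08,0.15],0.3],[[0,0,0],[0,-0.1,0.18],0.3],[[0,0,0],[0,-0.12,0.21],0.3],[[0,0,0],[0,-0.14,0.24],0.3],[[0,0,0],[0,-0.15,0.26],0.3],[[0,0,0],[0,-0.15,0.26],0.3]]'; python3 go.py 450 -92 34; python3 - <<'E'
from cell import *
from meas import *
T=capture("top");S=capture("side");I=[]
for c,x,y in((T,170,110),(S,180,110)): I.append(cv2.resize(c["img"][y:y+180,x:x+240],None,fx=3,fy=3,interpolation=cv2.INTER_CUBIC)[:,:])
cv2.imwrite("pics/f_top.png",I[0]);cv2.imwrite("pics/f_side.png",I[1])
for nm,xy,r,h in(("Lgst",(.629,-.231),29,83),("Lrg",(.458,-.228),23.5,75),("sml",(.614,-.057),18,67),("smst",(.449,-.092),12.5,59),("sqW",(.617,.226),20,78),("sqS",(.46,-.403),14,66)):
    o=[]
    for c in(T,S):
        bl=blobs(masks(c["img"])[0],10); ce,a=min(bl,key=lambda b:np.linalg.norm(ground(c,*b[0],h/1e3)-xy)); o+=[np.round(fit(c,ce,r/1e3,h/1e3-.018,h/1e3)*1e3,1),a]
    print(nm,*o)
E
```

```text
clock: 34.12
eef_pos: [0.4538, -0.0933, 0.1965]
ee_rot: [[0.014, 1.0, -0.002], [-0.003, -0.002, -1.0], [-1.0, 0.014, 0.003]]
contact_force: [0.6, -0.4, -0.0]
finger_gap: 0.0638
clock: 34.95
eef_pos: [0.3013, -0.3561, 0.1944]
ee_rot: [[0.013, 1.0, -0.007], [-0.004, -0.007, -1.0], [-1.0, 0.013, 0.004]]
contact_force: [1.0, 1.0, 1.1]
finger_gap: 0.0637
turn [-0.16, 0.1, -0.76] shift [0.156, 0.1442, -0.261] dist 0.337 grasp now [ 303.1 -352.4  188.6] gap 63.8 F [-0.1  0.3 -0.5] t 35.1 q6 -0.89
Lgst [ 629.5 -231.1] 254 [ 626.9 -232.8] 163
Lrg [ 459.7 -228.7] 170 [ 456.7 -231.7] 117
sml [616.2 -58.3] 78 [613.9 -59.5] 78
smst [449.9 -91.8] 32 [449.  -98.6] 34
sqW [614.8 224.3] 109 [612.  223.2] 143
sqS [ 461.6 -404. ] 52 [ 458.  -405.1] 38
```

View pics/f_side.png

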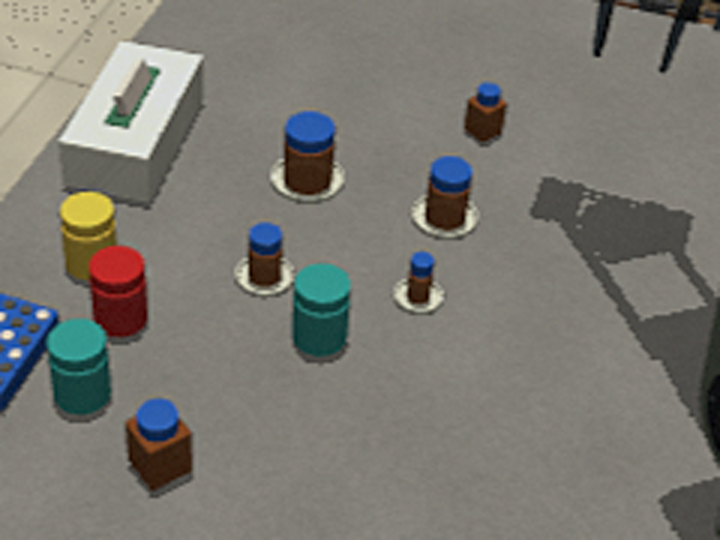

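View pics/f_top.png

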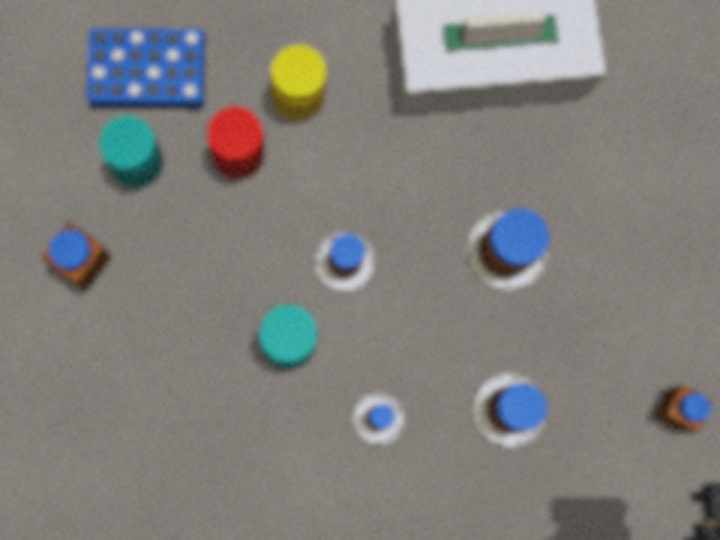

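```bash
python3 -c "
from cell import *
print(job_done(), sense()['clock'])"
```

```text
the job is handed in; nothing more can be done
the job is handed in; nothing more can be done
```

All four round jars now stand upright in their own dishes. I placed them in order from largest to smallest, and the job was handed in at about 35 s of the 104 s allowed. Each jar was lowered in small steps until it touched the dish floor. The most force I read while setting one down was about 6 N.

- **Top camera:** the jars sit within about 1 mm of their dish centres, at most 0.9 mm off. Both square bottles measure the same as at the start, to within 0.2 mm.
- **Wrist camera:** before release, each jar lined up with its dish to within about 1.5 mm.
- **Side camera:** this one disagreed. Its cap positions came out about 4–9 mm nearer the robot's right (−y) than its dish positions. I put this down to a coarse image and poorly lit caps, because that view also shows all four jars standing inside their rims. I did not check this further. It also put the small square bottle about 4 mm from its starting reading, but its first reading there was poor and the top camera shows no movement.

When I handed in, the gripper was clear of everything, and no contact showed beyond the four set-downs.

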